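# File two spacer plates in the graded rack

### The arm

A 6-joint arm with a two-finger parallel gripper is mounted at the origin on the work surface. World frame = base frame: x ahead of the robot, y to its left, z up, the work surface at z = 0. Lengths are in m, angles in rad, forces in N, time in s.
With the tool pointing down it reaches from about 0.3 to 0.75 m from the base axis. Payload 8.5 kg.
Tool frame: the origin (TCP) lies at the very end of the fingers, on their centre line; the grasp point (between the pads) lies 19 mm behind it; z points along the fingers, y is the line along which they close (so a half turn about z gives the same grasp; the last joint's range is limited). The gripper opens to 88 mm and grips with 3 to 60 N. Pads are 18 mm wide; open, the fingers measure 123 mm over their backs; the gripper's body (75 mm by 187 mm) begins 45 mm behind the grasp point.
Start: joints at [-1.43, 0.381, 1.297, -0, 1.464, -0.215], TCP at [0.192, -0.516, 0.199] pointing down, gripper open.
Joint ranges: [-3.11, 3.11], [-0.89, 2.33], [0.22, 2.48], [-1.42, 4.56], [0.17, 2.85], [-2.88, 2.88]. Speed limits (rad/s): [2.39, 2.39, 3.14, 3.14, 3.14, 3.14].

### API

Orientations are given as a rotation vector (axis times angle).
In Python, from rig import arm gives the robot as it stands.
- The arm moves only by the tool drive_effector, called after "Call:" as name(argument=value, ...), one argument or row to a line, values as JSON. Schema: {"type":"object","properties":{"deltas":{"type":"string"},"clamp_n":{"type":"number"},"only":{"type":"string"},"quiet":{"type":"boolean"},"lines":{"type":"string"}},"required":["deltas"],"additionalProperties":false}. deltas is a string of 1 to 8 rows, parted by semicolons, with the numbers parted by spaces; each row has 7 numbers: dx, dy, dz in parts of the range, where 1.0 means 0.75 m, then a rotation vector rx, ry, rz in normalised numbers (1 is pi/2 rad), then the opening from 0.0 (shut) to 1.0 (fully open); each row is the pose to reach, as a shift and turn from the pose commanded when the call began, along the tool's axes at that moment; what a row does not reach only later rows make up. A row lasts 1/10 s, in which the tool goes at most 0.05 m and 0.15 rad, less where a joint would pass 70% of its speed; a pose out of reach is approached as far as the arm can. The fingers move at their own pace and stop on an object; clamp_n is the grip in N (left out, the last holds). Time passes only in rows, so rows that do not move let the fingers close. The tool returns the time, the measured TCP pose, the force, the opening and the grip force at its end. only (a regular expression) keeps the lines of the reply that match it, lines (a string "A,B") keeps lines A to B, and quiet returns only ok. Input that does not fit is refused with a message, and nothing moves.
- arm.read_state(): the state, without advancing time (a new reading comes with each control period).
- arm.snapshot(name): name is "side" or "top"; returns the picture (420x560x3 uint8, red, green, blue); there is no depth.
- arm.get_calibration(name): a dict with "camera_matrix" (3x3 intrinsics, pixels), "world_to_cam" (4x4, takes a point from world to camera coordinates). Camera axes: x right, y up, looking along -z (the intrinsics and any distortion apply to the point x, -y, -z); pixel columns grow to the right and rows downward; lengths in m; the calibration is good to about 2 mm. A picture is of the moment at which its call begins. get_calibration takes no time and is no camera call.
- arm.sign_off(): hands the job in; it is judged then, once.
The state is a dict: "t": time; "joints": joint angles; "joint_vel": joint speeds; "joint_efforts": joint torques, N m; "tcp_pos": TCP position; "ee_rot": TCP orientation; "contact_force": force on the tool from outside, world axes, zero at the start; "ft_torque": the same for the moment, N m; "gripper_width": opening from 0.0 (shut) to 1.0 (fully open); "grip_force": force on a finger pad.
Only numpy, scipy, OpenCV 4.12 (cv2) and the standard library are available. Lean on these libraries where they do the work, as an engineer would, in place of code of your own. Each camera call takes 0.05 s, during which the arm holds its last target. There are 200 camera calls.

### The job

Put the two aluminium spacer plates from the steel tray into the graded rack, each standing on edge in the narrowest white slot that it will go into, fully down on the slot's floor and not sticking out at its ends, then let go. Feel for the slots gently: never press hard on the rack or drop a plate into it, and leave the dish, jar and tip box where they are.

Things in the scene. Friction and masses are not known exactly. Their poses are not given: they have to be found in the camera images.
- plate_thin: Thin aluminium spacer plate standing on its edge on the tray, 50 mm long (x), 10 mm thick (y), 55 mm high (z), about 75 g, round dark hole marks on its faces (flat, nothing passes through). Origin: centre of its underside; z up. Grip it across its thickness at the top. Belongs in the narrow slot.
- plate_thick: The same kind of plate but 18 mm thick (y), about 135 g: 50 mm long (x), 55 mm high (z). Origin: centre of its underside. Belongs in the middle slot. Which plate stands on which side of the tray varies.
- stand: Fixed grey base of the graded rack, 84 x 186 x 12 mm, 26 mm high end stops. Origin: centre of its underside, on the table. Three white blocks stand on it in a row along y, with 4 mm grey dividers as high as they between. Each block, 70 mm long (x), has one slot along x, open at both ends, and slides stiffly along y (10 N; stays where left). It starts up to 4.5 mm off; no measured pose shows this.
- slot_narrow (a point): Nominal centre of the narrow slot's mouth, 63 mm to -y of the stand's middle, 40 mm above the table (block top). Fixed to the base: the true slot is off along y with its block. Axes as the stand's. Each slot narrows once: mouth from the block top down to a level step 32 mm above the table, then a throat on the same centre line to the floor at 18 mm. Here mouth 21 mm, throat 12 mm wide.
- slot_middle (a point): The same for the middle slot, 8 mm to -y of the stand's middle: mouth 29 mm, throat 20 mm wide, step at 32 mm, floor at 18 mm above the table. A plate set down off-centre rests on the step and must be slid along y until it drops into the throat; one too thick for the throat stays on the step.
- slot_wide (a point): The same for the wide slot, 55 mm to +y of the stand's middle: mouth 37 mm, throat 28 mm wide. It stays empty.
- tray: Fixed steel tray, 170 mm (x) by 250 mm (y), rim 12 mm high and 4 mm thick, floor 4 mm thick. Origin: centre of its underside. The plates stand on its floor, about 110 mm apart.
- dish: Open shallow glass dish, 90 mm across, 18 mm high; bystander, origin at its underside.
- jar: Amber glass jar, 48 mm across, 70 mm high; bystander, origin at its underside.
- tipbox: White box with a blue lid, 80 x 120 x 57 mm; bystander, origin at its underside.

How it is judged:
By the outcome, as a careful person would: the job done as asked, in the order asked, and still so for the second after the job is handed in, with the robot touching nothing.
It also fails if it takes over 72 s, if anything falls off the work surface, if the arm or the gripper's body presses on something with over 40 N, if the wrist force passes 120 N, or if a joint passes its speed limit or range.

## Working session

There is one attempt and no reset: what is moved stays moved. The work goes in short steps, Python scripts to look and compute and a tool call to move; the robot and the scene stay as the last step left them, time stands still between calls to the robot, and variables do not carry over. Pictures are saved under pics/ and viewed, at most 10 in all, crops included, and the job is handed in when it is done.

```bash
ls; mkdir -p pics; python3 - <<'E'
from rig import arm
import cv2,numpy as np
for n in("top","side"):
    im=arm.snapshot(n); cv2.imwrite(f"pics/{n}0.png",im[:,:,::-1])
    c=arm.get_calibration(n); print(n,{k:np.round(v,4).tolist() if not isinstance(v,str) else v for k,v in c.items()})
s=arm.read_state(); print({k:np.round(v,4).tolist() for k,v in s.items()})
E
```

```text
pics
rig.py
top {'camera_matrix': [[426.2122, 0.0, 272.9966], [0.0, 426.2122, 203.158], [0.0, 0.0, 1.0]], 'world_to_cam': [[-0.016, -0.9999, 0.004, -0.0295], [0.9956, -0.0155, 0.0924, -0.5972], [-0.0923, 0.0054, 0.9957, -0.8049], [0.0, 0.0, 0.0, 1.0]]}
side {'camera_matrix': [[533.602, 0.0, 284.8374], [0.0, 533.602, 215.0426], [0.0, 0.0, 1.0]], 'world_to_cam': [[-0.9144, -0.4042, -0.0228, 0.5334], [0.2427, -0.5923, 0.7683, -0.1923], [-0.324, 0.697, 0.6396, -1.0089], [0.0, 0.0, 0.0, 1.0]]}
{'t': 0.1, 'joints': [-1.4303, 0.3811, 1.2982, -0.0, 1.4636, -0.2153], 'joint_vel': [0.001, -0.001, -0.001, 0.0009, -0.0004, 0.0023], 'joint_efforts': [0.0045, -43.8651, -22.4911, 0.0715, 0.0342, -0.0001], 'tcp_pos': [0.1915, -0.5152, 0.1983], 'ee_rot': [-3.0907, -0.5557, -0.0001], 'contact_force': [-0.6388, 0.3509, 0.6898], 'ft_torque': [0.018, 0.038, 0.0358], 'grip_force': 0.0, 'gripper_width': 1.0038}
```

View pics/top0.png

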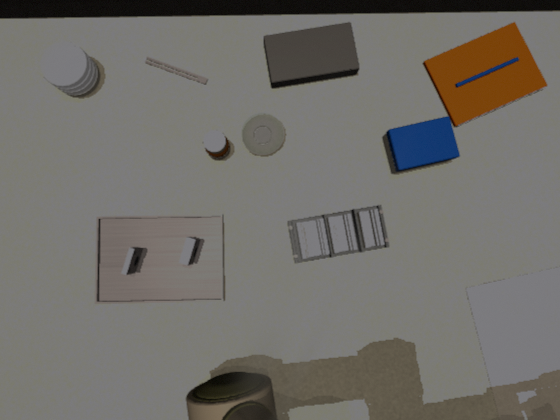

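View pics/side0.png

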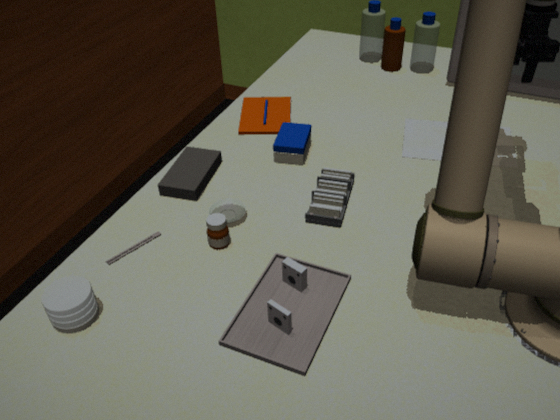

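The top view shows the tray at columns 98–224, rows 216–302, with the plates near (133,261) and (192,251). The rack is at columns 290–388, rows 206–262, with the narrow slot to the right. I'll enlarge the tray and rack next.

```bash
python3 - <<'E'
import cv2,numpy as np
t=cv2.imread("pics/top0.png"); s=cv2.imread("pics/side0.png")
g=lambda im:np.clip(im.astype(float)*1.3,0,255).astype(np.uint8)
a=cv2.resize(g(t[235:280,110:210]),None,fx=8,fy=6,interpolation=cv2.INTER_CUBIC)
a=cv2.resize(g(t[238:278,115:205]),(720,320),interpolation=cv2.INTER_CUBIC)
b=cv2.resize(g(t[202:266,285:395]),(450,262),interpolation=cv2.INTER_CUBIC)
c=cv2.resize(g(s[250:340,255:325]),(204,262),interpolation=cv2.INTER_CUBIC)
out=np.zeros((584,720,3),np.uint8); out[:320]=a; out[322:,:450]=b; out[322:,460:664]=c
cv2.imwrite("pics/crop0.png",out)
E
```

```text
(no output)
```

View pics/crop0.png

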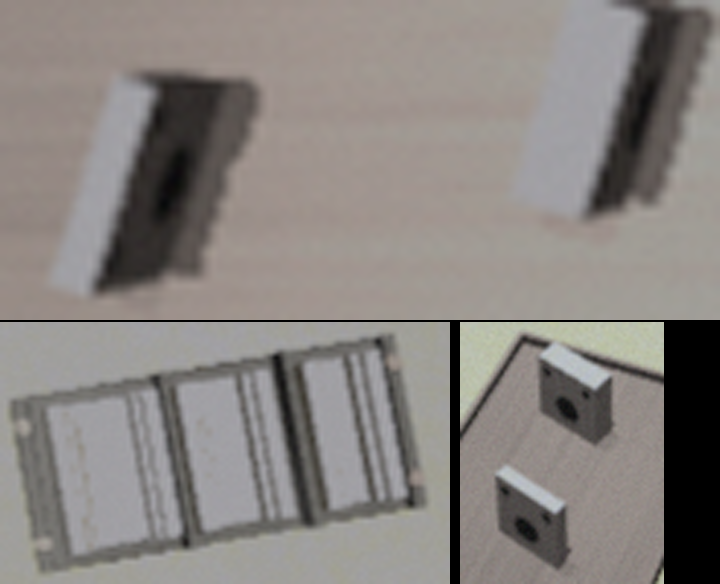

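The plate at upper left of the crop, full-image (133,261), is thin. The one at (192,251) is thick. The rack's narrow slot is at the right end. Now I'll measure.

```bash
cat > h.py <<'E'
import cv2,numpy as np
from rig import arm
def cal(n):
    c=arm.get_calibration(n); return np.array(c["camera_matrix"]),np.array(c["world_to_cam"])
def ray(n,px,z):
    K,T=cal(n); px=np.atleast_2d(px).astype(float)
    d=np.c_[(px[:,0]-K[0,2])/K[0,0],-(px[:,1]-K[1,2])/K[1,1],-np.ones(len(px))]@T[:3,:3]
    o=-T[:3,:3].T@T[:3,3]
    return o+d*((z-o[2])/d[:,2])[:,None]
def proj(n,P):
    K,T=cal(n); p=np.atleast_2d(P)@T[:3,:3].T+T[:3,3]
    return np.c_[K[0,0]*p[:,0]/-p[:,2]+K[0,2],K[1,1]*p[:,1]/p[:,2]+K[1,2]]
E
python3 - <<'E'
from h import *
t=cv2.imread("pics/top0.png"); g=cv2.cvtColor(t,cv2.COLOR_BGR2GRAY); hsv=cv2.cvtColor(t,cv2.COLOR_BGR2HSV)
print("table",t[230,250],"tray",t[260,160],"top",t[250,190],"rack white",t[240,310])
for nm,(x0,x1,y0,y1) in {"thin":(115,140,243,279),"thick":(175,202,234,268)}.items():
    # upsample for subpixel
    s=8; r=cv2.resize(t[y0:y1,x0:x1].astype(np.float32),None,fx=s,fy=s,interpolation=cv2.INTER_CUBIC)
    # top is bluish: b-r high
    m=((r[...,0]-r[...,2]>-2)&(r.mean(2)>120)).astype(np.uint8)
    c=max(cv2.findContours(m,0,1)[0],key=cv2.contourArea)
    b=cv2.boxPoints(cv2.minAreaRect(c)); px=(b+.5)/s-.5+[x0,y0]
    W=ray("top",px,.059); e=np.diff(np.r_[W,W[:1]],axis=0)
    print(nm,px.round(1).tolist(),"centre",W.mean(0).round(4),"edges",np.linalg.norm(e,axis=1).round(4),"ang",np.degrees(np.arctan2(e[:,1],e[:,0])).round(1))
crop=t[200:268,282:396]
s=8; r=cv2.resize(crop.astype(np.float32),None,fx=s,fy=s,interpolation=cv2.INTER_CUBIC)
d=r[...,2]-r[...,0]
print("r-b table/rack", d[20,20], d[40*8,30*8], d[10*8,95*8])
for th in (6,9,12):
    m=cv2.morphologyEx((d<th).astype(np.uint8),cv2.MORPH_CLOSE,np.ones((25,25)))
    c=max(cv2.findContours(m,0,1)[0],key=cv2.contourArea); q=cv2.minAreaRect(c)
    px=(cv2.boxPoints(q)+.5)/s-.5+[282,200]; W=ray("top",px,.02); e=np.diff(np.r_[W,W[:1]],axis=0)
    print(th,px.round(1).tolist(),W[:,:2].mean(0).round(4),np.linalg.norm(e,axis=1).round(4),np.degrees(np.arctan2(e[:,1],e[:,0])).round(1))
E
```

```text
table [116 124 125] tray [111 115 123] top [126 123 123] rack white [125 122 122]
thin [[120.9, 272.9], [128.9, 247.8], [133.1, 249.1], [125.1, 274.2]] centre [0.4904 0.2336 0.059 ] edges [0.0481 0.0083 0.0481 0.0082] ang [ -17.1 -108.4  162.9   71.7]
thick [[178.0, 262.1], [185.7, 236.8], [194.4, 239.4], [186.7, 264.7]] centre [0.5076 0.124  0.059 ] edges [0.0487 0.017  0.0486 0.0169] ang [ -16.7 -107.6  163.2   72.5]
r-b table/rack 3.1532822 -3.031372 -1.7057953
6 [[281.6, 267.4], [281.6, 199.6], [395.4, 199.6], [395.4, 267.4]] [ 0.5362 -0.1664] [0.1327 0.225  0.1328 0.2217] [ -1.  -90.9 177.6  89.1]
9 [[281.6, 199.6], [395.4, 199.6], [395.4, 267.4], [281.6, 267.4]] [ 0.5362 -0.1664] [0.225  0.1328 0.2217 0.1327] [-90.9 177.6  89.1  -1. ]
12 [[281.6, 199.6], [395.4, 199.6], [395.4, 267.4], [281.6, 267.4]] [ 0.5362 -0.1664] [0.225  0.1328 0.2217 0.1327] [-90.9 177.6  89.1  -1. ]
```

```bash
python3 - <<'E'
from h import *
t=cv2.imread("pics/top0.png")
s=8; x0,y0=282,198; r=cv2.resize(t[y0:270,x0:396].astype(np.float32),None,fx=s,fy=s,interpolation=cv2.INTER_CUBIC)
d=cv2.GaussianBlur(r[...,2]-r[...,0],(0,0),5); L=r.mean(2)
for th in (0,1.5,3):
    m=cv2.morphologyEx(((d<th)|(L<105)).astype(np.uint8),cv2.MORPH_OPEN,np.ones((25,25)))
    c=max(cv2.findContours(m,0,1)[0],key=cv2.contourArea); q=cv2.minAreaRect(c)
    px=(cv2.boxPoints(q)+.5)/s-.5+[x0,y0]; W=ray("top",px,.02); e=np.diff(np.r_[W,W[:1]],axis=0)
    print(th,px.round(1).tolist(),W[:,:2].mean(0).round(4),np.linalg.norm(e,axis=1).round(4),np.degrees(np.arctan2(e[:,1],e[:,0])).round(1))
# white block tops
m=((L>113)&(d<1.5)).astype(np.uint8)
for c in cv2.findContours(m,0,1)[0]:
    if cv2.contourArea(c)>64*30:
        px=(cv2.boxPoints(cv2.minAreaRect(c))+.5)/s-.5+[x0,y0]; W=ray("top",px,.04); e=np.diff(np.r_[W,W[:1]],axis=0)
        print("white",W[:,:2].mean(0).round(4),np.linalg.norm(e,axis=1)[:2].round(4),np.degrees(np.arctan2(e[:2,1],e[:2,0])).round(1))
E
```

```text
0 [[296.0, 218.1], [381.9, 203.3], [389.4, 247.3], [303.6, 262.1]] [ 0.5373 -0.1748] [0.1722 0.0873 0.1705 0.0869] [ -81.1 -172.5   98.7    8.6]
1.5 [[283.8, 206.9], [379.6, 190.4], [389.4, 247.3], [293.6, 263.8]] [ 0.5487 -0.1633] [0.1925 0.1133 0.1902 0.1128] [ -81.1 -172.5   98.7    8.7]
3 [[283.7, 201.9], [380.9, 188.2], [389.6, 249.6], [292.4, 263.4]] [ 0.5513 -0.1633] [0.1945 0.1219 0.192  0.1214] [ -82.8 -174.2   97.1    7. ]
white [ 0.5266 -0.1059] [0.0364 0.0691] [ -80.7 -171.2]
white [ 0.5306 -0.1328] [0.0117 0.0689] [ -80.5 -171.1]
white [ 0.5356 -0.1622] [0.0269 0.0686] [ -80.2 -171. ]
white [ 0.5381 -0.1812] [0.003  0.0665] [ -80.3 -171.1]
white [ 0.5394 -0.1888] [0.0067 0.0691] [ -80.2 -171.1]
white [ 0.5441 -0.2177] [0.0177 0.0691] [ -80.  -171.2]
white [ 0.5465 -0.2325] [0.0027 0.0678] [ -79.9 -171.1]
white [ 0.5477 -0.2408] [0.006  0.0688] [ -79.6 -170.9]
white [ 0.576  -0.0975] [0.0405 0.0181] [ -80.1 -170.6]
white [ 0.5909 -0.1471] [0.0605 0.0275] [-90.9 178.2]
```

White patches are 69 mm long (70 expected), so the fit is good. Plate spacing is 110 mm, as given. In the stand frame the yaw is 8.9°, and the slot lines are at v≈−0.2515 (middle) and −0.3081 (narrow). In world coordinates:
- **Middle slot:** (0.537, −0.1705)
- **Narrow slot:** (0.5455, −0.2264)

I'll start with the thick plate.

```bash
cat > go.py <<'E'
# go.py x y z yaw_deg(tool x axis) -> shift in the tool axes
import sys
from h import *
from scipy.spatial.transform import Rotation as Ro
def main(x,y,z,yaw):
    s=arm.read_state(); R=Ro.from_rotvec(s["ee_rot"])
    G=Ro.from_euler('z',yaw,degrees=True)*Ro.from_euler('x',np.pi)
    print("t",round(float(s["t"]),1),"d",R.inv().apply(np.array([x,y,z])-s["tcp_pos"]).round(4),"rot",(R.inv()*G).as_rotvec().round(4),"F",np.round(s["contact_force"],1),"w",round(float(s["gripper_width"])*88,1),"j",np.round(s["joints"],2))
main(*map(float,sys.argv[1:]))
E
python3 go.py .5076 .124 .12 -17
```

```text
t 0.1 d [ 0.5189 -0.489   0.0791] rot [-1.300e-03  2.000e-04  6.525e-01] F [-0.6  0.4  0.7] w 88.3 j [-1.43  0.38  1.3  -0.    1.46 -0.22]
```

The rows are not in the units I measure in: shifts go in shares of 0.75 m and turns go in shares of pi/2 rad. I convert before sending: 0.519 m / 0.75 = 0.692, -0.489 m / 0.75 = -0.652, 0.652 rad / 1.5708 = 0.4151.

Call:
drive_effector(
  deltas="0.692 -0.652 0.04 0 0 0.4151 1;0.692 -0.652 0.04 0 0 0.4151 1;0.692 -0.652 0.04 0 0 0.4151 1;0.692 -0.652 0.04 0 0 0.4151 1;0.692 -0.652 0.04 0 0 0.4151 1;0.692 -0.652 0.04 0 0 0.4151 1;0.692 -0.652 0.04 0 0 0.4151 1;0.692 -0.652 0.04 0 0 0.4151 1",
  clamp_n=20,
)

```text
t: 0.9
tcp_pos: [0.3673, -0.1593, 0.1822]
ee_rot: [-3.107, 0.464, -0.0]
contact_force: [0.9, 0.9, 0.5]
gripper_width: 1.002
grip_force: 0.0
```

```bash
python3 go.py .5076 .124 .12 -17
```

```text
t 0.9 d [ 0.0513 -0.312   0.0622] rot [-0. -0. -0.] F [0.9 0.9 0.5] w 88.2 j [-0.71  0.13  1.7   0.    1.31  1.16]
```

To row units: -0.312 m / 0.75 = -0.416, 0.062 m / 0.75 = 0.0827.

Call:
drive_effector(
  deltas="0.068 -0.416 0.0827 0 0 0 1;0.068 -0.416 0.0827 0 0 0 1;0.068 -0.416 0.0827 0 0 0 1;0.068 -0.416 0.0827 0 0 0 1;0.068 -0.416 0.0827 0 0 0 1;0.068 -0.416 0.0827 0 0 0 1;0.068 -0.416 0.0827 0 0 0 1;0.068 -0.416 0.0827 0 0 0 1",
)

```text
t: 1.7
tcp_pos: [0.5069, 0.1245, 0.1191]
ee_rot: [3.108, -0.458, -0.003]
contact_force: [-1.0, -0.4, 0.3]
gripper_width: 0.999
grip_force: 0.0
```

```bash
python3 go.py .5076 .124 .032 -17
python3 - <<'E'
from h import *
im=arm.snapshot("side")[:,:,::-1]
cv2.imwrite("pics/side1.png",cv2.resize(im[150:400,200:440],(720,560)) if 0 else cv2.resize(im[170:360,200:400],None,fx=3.5,fy=3,interpolation=cv2.INTER_CUBIC))
E
```

```text
t 1.7 d [0.001  0.0002 0.0871] rot [0.0003 0.0018 0.0041] F [-1.  -0.4  0.3] w 87.9 j [0.01 0.41 1.5  0.   1.23 1.88]
```

View pics/side1.png

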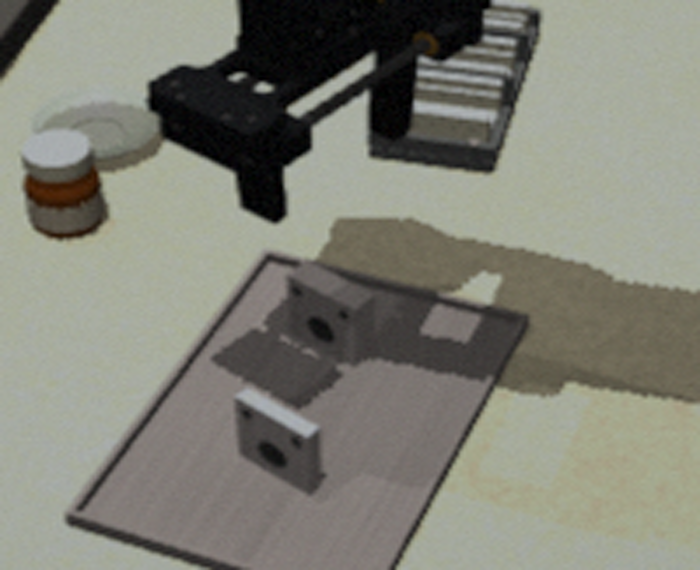

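The fingers, with tips near side pixels (276,242) and (311,215), straddle the thick plate at (294,265). I'll descend and grip.

To row units: 0.087 m / 0.75 = 0.116, 0.045 m / 0.75 = 0.06, 0.004 rad / 1.5708 = 0.0025.

Call:
drive_effector(
  deltas="0.0013 0 0.06 0 0.0013 0.0025 1;0.0013 0 0.116 0 0.0013 0.0025 1;0.0013 0 0.116 0 0.0013 0.0025 1;0.0013 0 0.116 0 0.0013 0.0025 1",
)

```text
t: 2.15
tcp_pos: [0.5079, 0.121, 0.0343]
ee_rot: [3.106, -0.472, 0.003]
contact_force: [-0.1, 0.7, -0.2]
gripper_width: 0.998
grip_force: 0.0
```

Call:
drive_effector(
  deltas="0 0 0 0 0 0 0;0 0 0 0 0 0 0;0 0 0 0 0 0 0;0 0 0 0 0 0 0;0 0 0 0 0 0 0;0 0 0 0 0 0 0;0 0 0 0 0 0 0;0 0 0 0 0 0 0",
  clamp_n=20,
)

```text
t: 2.95
tcp_pos: [0.5078, 0.122, 0.0332]
ee_rot: [3.106, -0.47, 0.003]
contact_force: [-0.0, 0.4, 0.0]
gripper_width: 0.297
grip_force: 0.0
```

Call:
drive_effector(
  deltas="0 0 0 0 0 0 0;0 0 0 0 0 0 0;0 0 0 0 0 0 0;0 0 0 0 0 0 0",
  clamp_n=20,
)

```text
t: 3.35
tcp_pos: [0.5078, 0.1219, 0.0332]
ee_rot: [3.106, -0.47, 0.003]
contact_force: [-0.0, -1.0, 0.5]
gripper_width: 0.005
grip_force: 0.0
```

Call:
drive_effector(
  deltas="0 0 -0.0267 0 0 0 0;0 0 -0.08 0 0 0 0;0 0 -0.0933 0 0 0 0;0 0 -0.0933 0 0 0 0",
)

```text
t: 3.75
tcp_pos: [0.5084, 0.122, 0.1045]
ee_rot: [-3.106, 0.47, -0.008]
contact_force: [0.1, -0.0, -0.8]
gripper_width: 0.005
grip_force: 0.0
```

```bash
python3 go.py .5368 -.1705 .120 8.9
```

```text
t 3.8 d [ 0.1137  0.271  -0.0152] rot [ 2.000e-04 -5.300e-03 -4.555e-01] F [ 0.1 -0.  -0.8] w 0.4 j [ 0.01  0.42  1.53 -0.    1.19  1.88]
```

The gripper closed on nothing, so I'll look.

```bash
python3 - <<'E'
from h import *
a=arm.snapshot("side")[:,:,::-1]; b=arm.snapshot("top")[:,:,::-1]
s=arm.read_state(); print(proj("side",s["tcp_pos"]),proj("top",s["tcp_pos"]))
print(proj("side",[[.5076,.124,.059],[.4904,.2336,.059]]))
o=np.hstack([cv2.resize(a[200:350,200:340],None,fx=2.8,fy=4)[:560],cv2.resize(b[200:310,90:230],None,fx=2.8,fy=5.1)[:560,:]]) if 0 else None
A=cv2.resize(a[190:350,200:350],(400,427),interpolation=cv2.INTER_CUBIC);B=cv2.resize(b[190:350,90:240],(400,427),interpolation=cv2.INTER_CUBIC)
cv2.imwrite("pics/miss.png",np.hstack([A,B]))
E
```

```text
[[294.30139987 247.83024077]] [[182.47900955 251.42933341]]
[[293.89421775 264.46566745]
 [278.90003774 306.76456457]]
```

View pics/miss.png

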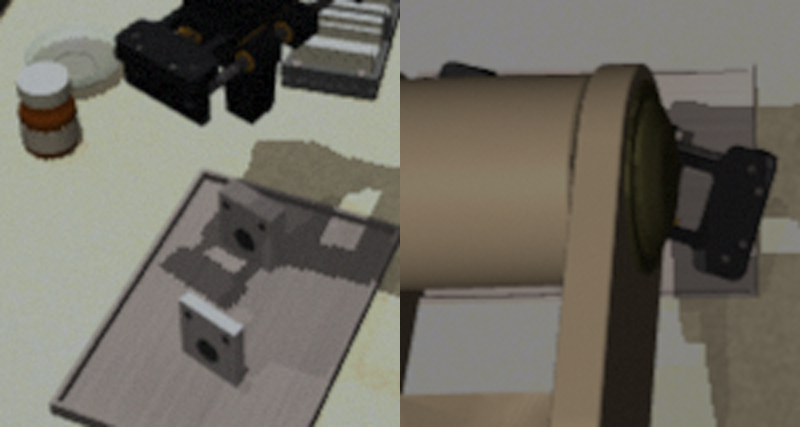

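The plate is undisturbed at side pixel (294,265). The fingertips appear about 13 px above the projected TCP, so I'll look closer with the TCP marked.

```bash
python3 - <<'E'
from h import *
a=arm.snapshot("side")[:,:,::-1].copy(); s=arm.read_state()
cv2.imwrite("pics/side_full2.png",a)
k=5; x0,y0=215,165
A=cv2.resize(np.clip(a[y0:y0+115,x0:x0+155].astype(float)*2,0,255).astype(np.uint8),None,fx=k,fy=k,interpolation=cv2.INTER_CUBIC)
for dz,c in ((0,(0,0,255)),(.019,(0,255,0)),(.064,(255,0,0))):
    p=proj("side",np.array(s["tcp_pos"])+[0,0,dz])[0]; cv2.circle(A,tuple(((p-[x0,y0])*k).astype(int)),4,c,-1)
cv2.imwrite("pics/z2.png",A); print(s["tcp_pos"],s["gripper_width"])
E
```

```text
[0.50689235 0.1219233  0.10193582] 0.0037204463015497753
```

View pics/z2.png

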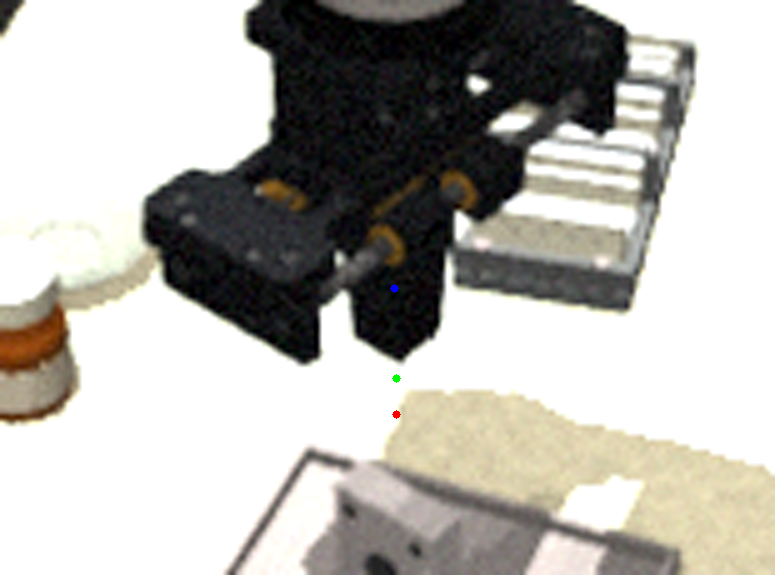

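```bash
python3 - <<'E'
from h import *
from scipy.spatial.transform import Rotation as Ro
from scipy.optimize import least_squares
s=arm.read_state(); R=Ro.from_rotvec(s["ee_rot"]).as_matrix(); T=np.array([.5069,.1219,.102])
obs=np.array([[355,335],[400,358],[440,330]])/5+[215,165]
loc=np.array([[a*.009,b*.0175,0] for a in(-1,1) for b in(-1,1)])
def corners(d): return proj("side",T+d+loc@R.T)
c=corners(np.array([0,0,.04])); print(c.round(1).tolist(),obs.tolist())
def res(d):
    c=corners(d); return np.concatenate([c[np.argmin(c[:,0])]-obs[0],c[np.argmax(c[:,1])]-obs[1],c[np.argmax(c[:,0])]-obs[2]])
r=least_squares(lambda h:res(np.array([0,0,h[0]])),[.04],diff_step=1e-3); print("h",r.x,r.fun.round(1))
for h in(0,.04):
  for zb in(.064,.11): print(h,zb,proj("top",T+R@[0,.0935,-zb]+[0,0,h]).round(1), proj("top",T+R@[0,-.0935,-zb]+[0,0,h]).round(1))
E
```

```text
[[291.7, 239.3], [303.8, 229.6], [284.4, 235.1], [296.5, 225.6]] [[286.0, 232.0], [295.0, 236.6], [303.0, 231.0]]
h [0.04356715] [-1.7  1.7 -3.3  1.3  0.8 -2.8]
0 0.064 [[229.9 268.8]] [[119. 236.]]
0 0.11 [[226.9 270.6]] [[108.1 235.5]]
0.04 0.064 [[227.4 270.4]] [[109.6 235.6]]
0.04 0.11 [[224.  272.5]] [[ 97.3 235. ]]
```

The XY position agrees in the top view: body end predicted at (224,272), seen at (224,271). In height, though, the real fingertips sit about 40 mm above the reported TCP. I'll reopen, go lower in small steps watching force, and look.

Call:
drive_effector(
  deltas="0 0 0 0 0 0 1;0 0 0 0 0 0 1;0 0 0 0 0 0 1;0 0 0 0 0 0 1;0 0 0 0 0 0 1;0 0 0 0 0 0 1;0 0 0 0 0 0 1;0 0 0 0 0 0 1",
)

```text
t: 4.7
tcp_pos: [0.5076, 0.122, 0.1033]
ee_rot: [3.106, -0.47, 0.003]
contact_force: [0.2, 0.4, -0.2]
gripper_width: 0.709
grip_force: 0.0
```

Call:
drive_effector(
  deltas="0 0 0.0533 0 0 0 1;0 0 0.0867 0 0 0 1;0 0 0.1 0 0 0 1;0 0 0.1067 0 0 0 1;0 0 0.1133 0 0 0 1;0 0 0.1173 0 0 0 1;0 0 0.12 0 0 0 1",
)

```text
t: 5.4
tcp_pos: [0.5082, 0.1219, 0.0137]
ee_rot: [3.106, -0.47, 0.005]
contact_force: [0.2, -0.6, -0.1]
gripper_width: 1.002
grip_force: 0.0
```

Call:
drive_effector(
  deltas="0 0 0.004 0 0 0 1;0 0 0.0053 0 0 0 1;0 0 0.0053 0 0 0 1",
)

```text
t: 5.7
tcp_pos: [0.5078, 0.1219, 0.0093]
ee_rot: [3.106, -0.47, 0.003]
contact_force: [0.1, -0.1, -0.3]
gripper_width: 1.0
grip_force: 0.0
```

```bash
python3 - <<'E'
from h import *
a=arm.snapshot("side")[:,:,::-1].copy(); s=arm.read_state()
cv2.imwrite("pics/side_full3.png",a)
k=5; x0,y0=215,190
A=cv2.resize(np.clip(a[y0:y0+115,x0:x0+155].astype(float)*2,0,255).astype(np.uint8),None,fx=k,fy=k,interpolation=cv2.INTER_CUBIC)
for dz,c in ((0,(0,0,255)),(.04,(0,255,0))):
    p=proj("side",np.array(s["tcp_pos"])+[0,0,dz])[0]; cv2.circle(A,tuple(((p-[x0,y0])*k).astype(int)),4,c,-1)
cv2.imwrite("pics/z3.png",A); print(s["tcp_pos"],s["gripper_width"])
E
```

```text
[0.50787581 0.12194735 0.0093526 ] 0.9990879969724991
```

View pics/z3.png

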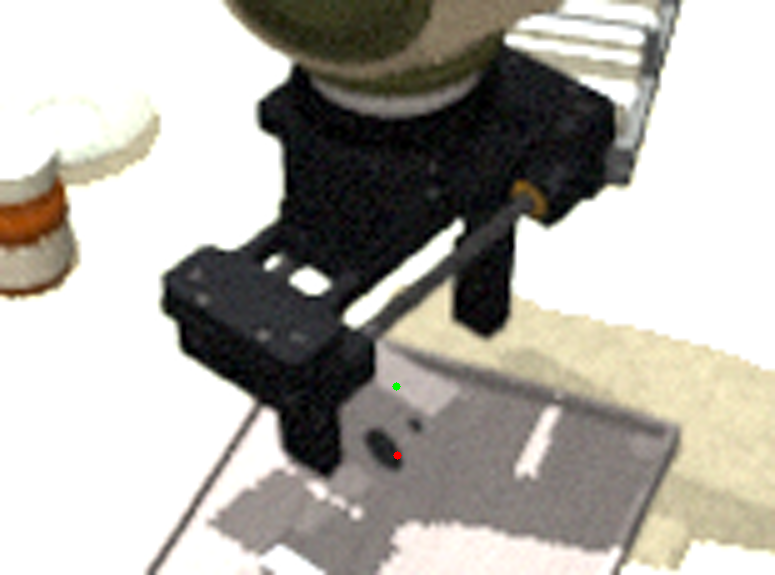

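The tip midpoint is at crop (400,388), matching the green marker (TCP + 40 mm). The real tips are therefore about 40 mm above the reading and only about 10 mm below the plate's top. I'll go another 18 mm down, then grip.

To row units: 0.018 m / 0.75 = 0.024, 0.016 m / 0.75 = 0.0213.

Call:
drive_effector(
  deltas="0 0 0.008 0 0 0 1;0 0 0.016 0 0 0 1;0 0 0.0213 0 0 0 1;0 0 0.024 0 0 0 1;0 0 0.024 0 0 0 1",
)

```text
t: 6.25
tcp_pos: [0.5077, 0.1219, -0.0092]
ee_rot: [3.106, -0.47, 0.002]
contact_force: [-0.3, -0.3, 1.4]
gripper_width: 0.997
grip_force: 0.0
```

Call:
drive_effector(
  deltas="0 0 0 0 0 0 0;0 0 0 0 0 0 0;0 0 0 0 0 0 0;0 0 0 0 0 0 0;0 0 0 0 0 0 0;0 0 0 0 0 0 0;0 0 0 0 0 0 0;0 0 0 0 0 0 0",
  clamp_n=20,
)

```text
t: 7.05
tcp_pos: [0.5078, 0.1219, -0.0088]
ee_rot: [3.106, -0.47, 0.003]
contact_force: [1.2, 0.4, 0.2]
gripper_width: 0.301
grip_force: 0.0
```

Call:
drive_effector(
  deltas="0 0 0 0 0 0 0;0 0 0 0 0 0 0",
)

```text
t: 7.25
tcp_pos: [0.5079, 0.1219, -0.0088]
ee_rot: [3.106, -0.47, 0.003]
contact_force: [0.5, -0.5, 0.0]
gripper_width: 0.203
grip_force: 19.8
```

Gripped: the opening reads 17.9 mm, the thick plate. Plate bottom z = reported z + 12.8 mm. I'll lift and carry it.

To row units: -0.072 m / 0.75 = -0.096, -0.07 m / 0.75 = -0.0933.

Call:
drive_effector(
  deltas="0 0 -0.04 0 0 0 0;0 0 -0.0933 0 0 0 0;0 0 -0.096 0 0 0 0;0 0 -0.096 0 0 0 0",
)

```text
t: 7.65
tcp_pos: [0.5078, 0.122, 0.0636]
ee_rot: [3.106, -0.47, 0.005]
contact_force: [-0.4, -0.9, -1.9]
gripper_width: 0.208
grip_force: 19.8
```

```bash
python3 go.py .5368 -.1705 .060 8.9
```

```text
t 7.7 d [0.1142 0.2708 0.0039] rot [ 4.000e-04 -3.200e-03 -4.555e-01] F [-0.4 -0.9 -1.9] w 18.3 j [ 0.01  0.47  1.58 -0.    1.08  1.88]
```

To row units: 0.271 m / 0.75 = 0.3613, 0.114 m / 0.75 = 0.152, -0.455 rad / 1.5708 = -0.2897.

Call:
drive_effector(
  deltas="0.152 0.3613 0.0027 0 -0.0019 -0.2897 0;0.152 0.3613 0.0027 0 -0.0019 -0.2897 0;0.152 0.3613 0.0027 0 -0.0019 -0.2897 0;0.152 0.3613 0.0027 0 -0.0019 -0.2897 0;0.152 0.3613 0.0027 0 -0.0019 -0.2897 0;0.152 0.3613 0.0027 0 -0.0019 -0.2897 0;0.152 0.3613 0.0027 0 -0.0019 -0.2897 0;0.152 0.3613 0.0027 0 -0.0019 -0.2897 0",
)

```text
t: 8.45
tcp_pos: [0.5357, -0.1717, 0.0597]
ee_rot: [-3.131, -0.238, 0.005]
contact_force: [-0.1, 0.6, -1.9]
gripper_width: 0.203
grip_force: 19.8
```

Call:
drive_effector(
  deltas="0 0 0 0 0 0 0;0 0 0 0 0 0 0",
)

```text
t: 8.65
tcp_pos: [0.5362, -0.1688, 0.0611]
ee_rot: [-3.131, -0.246, 0.003]
contact_force: [-0.8, 0.1, -0.5]
gripper_width: 0.202
grip_force: 19.8
```

```bash
python3 go.py .5368 -.1705 .0372 8.9
python3 - <<'E'
from h import *
a=arm.snapshot("side")[:,:,::-1].copy(); s=arm.read_state(); b=arm.snapshot("top")[:,:,::-1]
cv2.imwrite("pics/side_full4.png",a);cv2.imwrite("pics/top_full4.png",b)
T=np.array(s["tcp_pos"])
k=6; x0,y0=290,140
A=cv2.resize(np.clip(a[y0:y0+95,x0:x0+75].astype(float)*1.6,0,255).astype(np.uint8),None,fx=k,fy=k,interpolation=cv2.INTER_CUBIC)
B=cv2.resize(np.clip(b[170:265,282:402].astype(float)*1.6,0,255).astype(np.uint8),(340,270),interpolation=cv2.INTER_CUBIC)
# predicted plate bottom corners at true height
xh=np.array([.988,.1547,0]);yh=np.array([-.1547,.988,0]); bot=T+[0,0,.0128]
for u in(-.025,.025):
  for v in(-.009,.009):
    p=proj("side",bot+u*xh+v*yh)[0]; cv2.circle(A,tuple(((p+.5-[x0,y0])*k).astype(int)),3,(0,0,255),-1)
    p=proj("side",np.array([.5368,-.1705,.04])+u*1.4*xh+v*14.5/9*yh)[0]; cv2.circle(A,tuple(((p+.5-[x0,y0])*k).astype(int)),3,(0,200,0),-1)
o=np.zeros((570,800,3),np.uint8);o[:,:450]=A;o[:270,460:]=B
cv2.imwrite("pics/z4.png",o)
E
```

```text
t 8.7 d [0.0004 0.0018 0.0239] rot [-0.0008  0.0021  0.0013] F [-0.8  0.1 -0.5] w 17.8 j [-0.52  0.54  1.47 -0.    1.14  0.9 ]
```

View pics/z4.png

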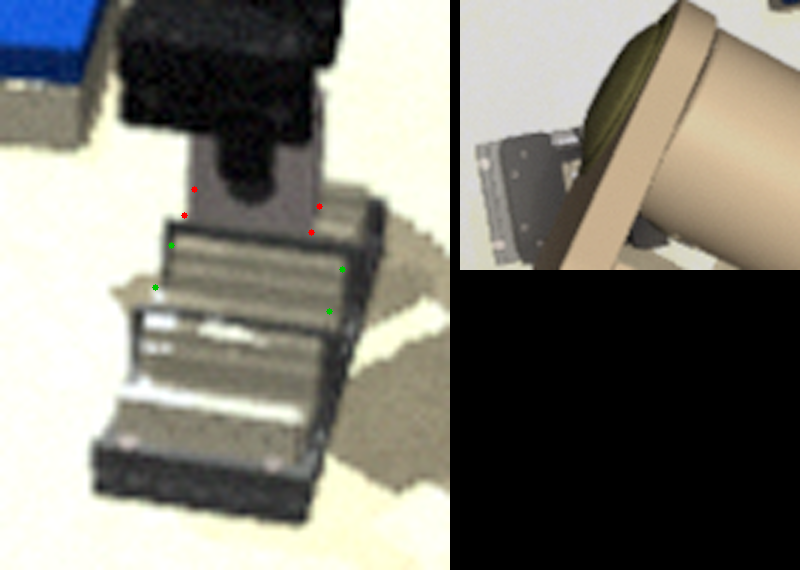

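The plate hangs above the middle slot: its bottom edge runs from (187,222) to (322,240) in the crop, close to prediction, with the mouth just below and in front (green dots). I'll descend gently.

The rows are not in the units I measure in: shifts go in shares of 0.75 m and turns go in shares of pi/2 rad. I convert before sending: 0.028 m / 0.75 = 0.0373, 0.026 m / 0.75 = 0.0347, 0.002 rad / 1.5708 = 0.0013.

Call:
drive_effector(
  deltas="0 0.0027 0.02 0 0.0013 0.0006 0;0 0.0027 0.0347 0 0.0013 0.0006 0;0 0.0027 0.0373 0 0.0013 0.0006 0;0 0.0027 0.0373 0 0.0013 0.0006 0",
)

```text
t: 9.15
tcp_pos: [0.5366, -0.1722, 0.0332]
ee_rot: [-3.132, -0.242, -0.0]
contact_force: [-0.4, 0.1, -0.9]
gripper_width: 0.203
grip_force: 19.8
```

```bash
python3 go.py .5368 -.1705 .0192 8.9
```

```text
t 9.2 d [ 0.0004 -0.0016  0.014 ] rot [-0.0003 -0.0002 -0.001 ] F [-0.4  0.1 -0.9] w 17.9 j [-0.52  0.57  1.49  0.    1.07  0.9 ]
```

Call:
drive_effector(
  deltas="0 0 0.0027 0 0 0 0;0 0 0.0053 0 0 0 0;0 0 0.008 0 0 0 0;0 0 0.008 0 0 0 0",
)

```text
t: 9.55
tcp_pos: [0.5367, -0.1726, 0.0273]
ee_rot: [-3.132, -0.241, -0.001]
contact_force: [-0.1, -0.4, -1.4]
gripper_width: 0.205
grip_force: 19.8
```

```bash
python3 go.py .5368 -.1705 .0192 8.9
```

```text
t 9.6 d [ 0.0004 -0.002   0.0081] rot [ 0.     -0.0007 -0.0016] F [-0.1 -0.4 -1.4] w 18.0 j [-0.52  0.58  1.5   0.    1.06  0.9 ]
```

To row units: 0.006 m / 0.75 = 0.008, -0.002 m / 0.75 = -0.0027.

Call:
drive_effector(
  deltas="0 -0.0027 0 0 0 0 0;0 -0.0027 0.0027 0 0 0 0;0 -0.0027 0.0053 0 0 0 0;0 -0.0027 0.0067 0 0 0 0;0 -0.0027 0.008 0 0 0 0;0 -0.0027 0.008 0 0 0 0",
)

```text
t: 10.15
tcp_pos: [0.5364, -0.1707, 0.0213]
ee_rot: [3.132, 0.241, 0.001]
contact_force: [-0.7, -0.3, -2.2]
gripper_width: 0.203
grip_force: 19.8
```

```bash
python3 go.py .5368 -.1705 .0192 8.9
```

```text
t 10.2 d [ 0.0004 -0.0001  0.0021] rot [ 0.0001 -0.0007 -0.0016] F [-0.7 -0.3 -2.2] w 17.9 j [-0.52  0.59  1.51  0.    1.04  0.9 ]
```

To row units: 0.003 m / 0.75 = 0.004, 0.002 m / 0.75 = 0.0027.

Call:
drive_effector(
  deltas="0 0 0.0013 0 0 0 0;0 0 0.0027 0 0 0 0;0 0 0.004 0 0 0 0;0 0 0.004 0 0 0 0",
)

```text
t: 10.55
tcp_pos: [0.5364, -0.1706, 0.0183]
ee_rot: [-3.132, -0.241, -0.001]
contact_force: [0.1, 1.0, -1.6]
gripper_width: 0.202
grip_force: 19.8
```

```bash
python3 go.py .5368 -.1705 .0192 8.9
```

```text
t 10.6 d [ 0.0004 -0.     -0.0009] rot [ 0.0001 -0.0007 -0.0015] F [ 0.1  1.  -1.6] w 17.8 j [-0.52  0.59  1.51  0.    1.04  0.9 ]
```

Call:
drive_effector(
  deltas="0 0 0.0007 0 0 0 0;0 0 0.0013 0 0 0 0;0 0 0.0013 0 0 0 0;0 0 0.0013 0 0 0 0",
)

```text
t: 10.95
tcp_pos: [0.5365, -0.1707, 0.0175]
ee_rot: [3.132, 0.241, 0.001]
contact_force: [-0.6, 0.4, -1.8]
gripper_width: 0.204
grip_force: 19.8
```

```bash
python3 go.py .5368 -.1705 .0192 8.9
```

```text
t 10.9 d [ 0.0004 -0.0001 -0.0017] rot [ 0.0002 -0.0009 -0.0015] F [-0.6  0.4 -1.8] w 18.0 j [-0.52  0.59  1.51  0.    1.03  0.9 ]
```

To row units: 0.002 m / 0.75 = 0.0027, 0.001 m / 0.75 = 0.0013.

Call:
drive_effector(
  deltas="0 0 0.0013 0 0 0 0;0 0 0.0027 0 0 0 0;0 0 0.0027 0 0 0 0",
)

```text
t: 11.25
tcp_pos: [0.5364, -0.1706, 0.0153]
ee_rot: [-3.132, -0.241, -0.001]
contact_force: [-0.5, 0.4, -0.7]
gripper_width: 0.204
grip_force: 19.8
```

Call:
drive_effector(
  deltas="0 0 0.0013 0 0 0 0;0 0 0.0027 0 0 0 0;0 0 0.004 0 0 0 0;0 0 0.004 0 0 0 0",
)

```text
t: 11.65
tcp_pos: [0.5364, -0.1706, 0.0123]
ee_rot: [-3.132, -0.241, -0.001]
contact_force: [-1.0, -0.6, -1.3]
gripper_width: 0.202
grip_force: 19.8
```

```bash
python3 go.py .5368 -.1705 .0052 8.9
```

```text
t 11.7 d [ 0.0004 -0.0001  0.0071] rot [ 0.     -0.0007 -0.0016] F [-1.  -0.6 -1.3] w 17.8 j [-0.52  0.6   1.52  0.    1.02  0.9 ]
```

To row units: 0.006 m / 0.75 = 0.008, 0.004 m / 0.75 = 0.0053.

Call:
drive_effector(
  deltas="0 0 0.0027 0 0 0 0;0 0 0.0053 0 0 0 0;0 0 0.008 0 0 0 0;0 0 0.008 0 0 0 0",
)

```text
t: 12.05
tcp_pos: [0.5363, -0.1706, 0.0061]
ee_rot: [-3.132, -0.241, -0.001]
contact_force: [-0.0, -0.5, -1.2]
gripper_width: 0.204
grip_force: 19.8
```

Call:
drive_effector(
  deltas="0 0 0.0007 0 0 0 0;0 0 0.0013 0 0 0 0;0 0 0.0013 0 0 0 0",
)

```text
t: 12.35
tcp_pos: [0.5365, -0.1706, 0.0055]
ee_rot: [3.132, 0.241, 0.001]
contact_force: [-0.4, -0.2, -0.8]
gripper_width: 0.202
grip_force: 19.8
```

Call:
drive_effector(
  deltas="0 0 0.0007 0 0 0 0;0 0 0.0013 0 0 0 0;0 0 0.0013 0 0 0 0",
)

```text
t: 12.65
tcp_pos: [0.5366, -0.1707, 0.0051]
ee_rot: [3.132, 0.241, 0.002]
contact_force: [-3.0, 1.2, 4.8]
gripper_width: 0.203
grip_force: 19.8
```

Floor contact came exactly at the predicted height (plate bottom 18 mm). I'll release and retreat.

To row units: -0.0005 m / 0.75 = -0.0007.

Call:
drive_effector(
  deltas="0 0 -0.0007 0 0 0 0.45;0 0 -0.0007 0 0 0 0.45;0 0 -0.0007 0 0 0 0.45;0 0 -0.0007 0 0 0 0.45",
)

```text
t: 13.05
tcp_pos: [0.5365, -0.1706, 0.0049]
ee_rot: [3.132, 0.241, 0.001]
contact_force: [-0.1, -0.8, 0.4]
gripper_width: 0.444
grip_force: 0.0
```

Call:
drive_effector(
  deltas="0 0 -0.0267 0 0 0 0.45;0 0 -0.08 0 0 0 0.45;0 0 -0.1333 0 0 0 0.45;0 0 -0.1333 0 0 0 0.8",
)

```text
t: 13.45
tcp_pos: [0.5386, -0.1718, 0.1099]
ee_rot: [3.127, 0.241, 0.014]
contact_force: [0.3, -0.8, -0.2]
gripper_width: 0.521
grip_force: 0.0
```

```bash
python3 go.py .4904 .2336 .100 -17
python3 - <<'E'
from h import *
cv2.imwrite("pics/side5.png",arm.snapshot("side")[:,:,::-1])
E
```

```text
t 13.4 d [ 0.0145 -0.408   0.0075] rot [ 0.0041 -0.0096  0.4507] F [ 0.3 -0.8 -0.2] w 45.8 j [-0.52  0.48  1.4   0.    1.25  0.9 ]
```

To row units: -0.408 m / 0.75 = -0.544, 0.0145 m / 0.75 = 0.0193, 0.45 rad / 1.5708 = 0.2865.

Call:
drive_effector(
  deltas="0.0193 -0.544 0.0107 0.0025 -0.0064 0.2865 1;0.0193 -0.544 0.0107 0.0025 -0.0064 0.2865 1;0.0193 -0.544 0.0107 0.0025 -0.0064 0.2865 1;0.0193 -0.544 0.0107 0.0025 -0.0064 0.2865 1;0.0193 -0.544 0.0107 0.0025 -0.0064 0.2865 1;0.0193 -0.544 0.0107 0.0025 -0.0064 0.2865 1;0.0193 -0.544 0.0107 0.0025 -0.0064 0.2865 1;0.0193 -0.544 0.0107 0.0025 -0.0064 0.2865 1",
)

```text
t: 14.3
tcp_pos: [0.4889, 0.2207, 0.0958]
ee_rot: [-3.105, 0.463, 0.018]
contact_force: [1.5, -0.5, 0.0]
gripper_width: 0.999
grip_force: 0.0
```

Call:
drive_effector(
  deltas="0.0193 0 0 0 0 0 1;0 0 0 0 0 0 1",
)

```text
t: 14.5
tcp_pos: [0.4909, 0.2198, 0.0955]
ee_rot: [-3.105, 0.46, 0.016]
contact_force: [0.1, -1.1, 0.4]
gripper_width: 0.999
grip_force: 0.0
```

```bash
python3 go.py .4904 .2336 -.0088 -17
```

```text
t 14.5 d [-0.0034 -0.0129  0.1043] rot [-0.001   0.0103  0.0023] F [ 0.1 -1.1  0.4] w 87.9 j [0.2  0.46 1.49 0.01 1.2  2.06]
```

To row units: -0.0129 m / 0.75 = -0.0172, 0.01 m / 0.75 = 0.0133, 0.01 rad / 1.5708 = 0.0064.

Call:
drive_effector(
  deltas="-0.0045 -0.0172 0.0133 -0.0006 0.0064 0.0013 1;-0.0045 -0.0172 0.0133 -0.0006 0.0064 0.0013 1;-0.0045 -0.0172 0.0133 -0.0006 0.0064 0.0013 1",
)

```text
t: 14.8
tcp_pos: [0.4902, 0.232, 0.0865]
ee_rot: [-3.107, 0.466, 0.002]
contact_force: [-0.5, -0.1, 0.6]
gripper_width: 0.999
grip_force: 0.0
```

```bash
python3 go.py .4904 .2336 -.0088 -17
```

```text
t 14.8 d [-0.0001 -0.0016  0.0953] rot [ 0.0001  0.0013 -0.0009] F [-0.5 -0.1  0.6] w 87.9 j [0.22 0.48 1.49 0.   1.17 2.09]
```

To row units: 0.095 m / 0.75 = 0.1267, 0.09 m / 0.75 = 0.12, 0.001 rad / 1.5708 = 0.0006.

Call:
drive_effector(
  deltas="0 -0.0021 0.06 0 0.0006 0 1;0 -0.0021 0.1067 0 0.0006 0 1;0 -0.0021 0.12 0 0.0006 0 1;0 -0.0021 0.1267 0 0.0006 0 1;0 -0.0021 0.1267 0 0.0006 0 1;0 -0.0021 0.1267 0 0.0006 0 0;0 -0.0021 0.1267 0 0.0006 0 0;0 -0.0021 0.1267 0 0.0006 0 0",
)

```text
t: 15.6
tcp_pos: [0.4915, 0.234, -0.0069]
ee_rot: [-3.106, 0.466, -0.005]
contact_force: [-1.0, 0.3, -0.1]
gripper_width: 0.754
grip_force: 0.0
```

Call:
drive_effector(
  deltas="0 0 0 0 0 0 0;0 0 0 0 0 0 0;0 0 0 0 0 0 0;0 0 0 0 0 0 0;0 0 0 0 0 0 0;0 0 0 0 0 0 0;0 0 0 0 0 0 0;0 0 0 0 0 0 0",
  clamp_n=20,
)

```text
t: 16.4
tcp_pos: [0.4911, 0.2338, -0.0078]
ee_rot: [-3.106, 0.467, -0.002]
contact_force: [-0.0, -0.3, -1.0]
gripper_width: 0.112
grip_force: 20.0
```

Call:
drive_effector(
  deltas="0 0 0 0 0 0 0",
)

```text
t: 16.5
tcp_pos: [0.4911, 0.2339, -0.0078]
ee_rot: [-3.106, 0.467, -0.002]
contact_force: [-0.1, -0.5, -1.1]
gripper_width: 0.107
grip_force: 20.0
```

```bash
python3 go.py .4904 .2336 -.0088 -17
```

```text
t 16.5 d [-0.0006  0.0004  0.001 ] rot [-0.0008 -0.0013 -0.0015] F [-0.1 -0.5 -1.1] w 9.4 j [0.23 0.61 1.59 0.   0.94 2.1 ]
```

The thin plate is gripped; here plate bottom z = reported z + 11.8 mm.

To row units: -0.1 m / 0.75 = -0.1333, -0.07 m / 0.75 = -0.0933.

Call:
drive_effector(
  deltas="0 0 -0.04 0 0 0 0;0 0 -0.0933 0 0 0 0;0 0 -0.1333 0 0 0 0;0 0 -0.1333 0 0 0 0",
)

```text
t: 16.9
tcp_pos: [0.4928, 0.2343, 0.0961]
ee_rot: [-3.103, 0.466, -0.013]
contact_force: [0.7, -0.1, -0.8]
gripper_width: 0.11
grip_force: 20.0
```

```bash
python3 go.py .5456 -.2264 .090 8.9
```

```text
t 16.9 d [0.1857 0.4249 0.0056] rot [-0.0028 -0.0088 -0.4534] F [ 0.7 -0.1 -0.8] w 9.7 j [0.23 0.47 1.48 0.   1.19 2.1 ]
```

To row units: 0.425 m / 0.75 = 0.5667, 0.186 m / 0.75 = 0.248, -0.453 rad / 1.5708 = -0.2884.

Call:
drive_effector(
  deltas="0.248 0.5667 0 0 0 -0.2884 0;0.248 0.5667 0 0 0 -0.2884 0;0.248 0.5667 0 0 0 -0.2884 0;0.248 0.5667 0 0 0 -0.2884 0;0.248 0.5667 0 0 0 -0.2884 0;0.248 0.5667 0 0 0 -0.2884 0;0.248 0.5667 0 0 0 -0.2884 0;0.248 0.5667 0 0 0 -0.2884 0",
)

```text
t: 17.7
tcp_pos: [0.5342, -0.1492, 0.0911]
ee_rot: [-3.131, -0.242, -0.0]
contact_force: [1.1, 0.9, -0.5]
gripper_width: 0.112
grip_force: 20.0
```

Call:
drive_effector(
  deltas="0 0 0 0 0 0 0;0 0 0 0 0 0 0",
)

```text
t: 17.9
tcp_pos: [0.5342, -0.1478, 0.091]
ee_rot: [-3.131, -0.239, 0.0]
contact_force: [-0.4, 0.1, -0.6]
gripper_width: 0.112
grip_force: 20.0
```

```bash
python3 go.py .5456 -.2264 .090 8.9
```

```text
t 17.9 d [-0.0007  0.0795  0.0008] rot [-0.0017  0.     -0.0027] F [-0.4  0.1 -0.6] w 9.9 j [-0.48  0.49  1.45  0.    1.2   0.93]
```

To row units: 0.0795 m / 0.75 = 0.106, 0.078 m / 0.75 = 0.104, -0.002 rad / 1.5708 = -0.0013.

Call:
drive_effector(
  deltas="-0.0009 0.0533 0 0 0 -0.0013 0;-0.0009 0.104 0 0 0 -0.0013 0;-0.0009 0.106 0 0 0 -0.0013 0;-0.0009 0.106 0 0 0 -0.0013 0;-0.0009 0.106 0 0 0 -0.0013 0",
)

```text
t: 18.4
tcp_pos: [0.5462, -0.2239, 0.0919]
ee_rot: [-3.13, -0.249, -0.001]
contact_force: [-0.2, 0.0, -0.8]
gripper_width: 0.109
grip_force: 20.0
```

```bash
python3 go.py .5456 -.2264 .0302 8.9
python3 - <<'E'
from h import *
a=arm.snapshot("side")[:,:,::-1].copy(); cv2.imwrite("pics/side6.png",a)
k=6; x0,y0=290,140
A=cv2.resize(np.clip(a[y0:y0+95,x0:x0+75].astype(float)*1.6,0,255).astype(np.uint8),None,fx=k,fy=k,interpolation=cv2.INTER_CUBIC)
cv2.imwrite("pics/z6.png",A)
E
```

```text
t 18.4 d [-0.001   0.0025  0.0617] rot [-0.0013 -0.0008  0.0032] F [-0.2  0.  -0.8] w 9.6 j [-0.59  0.54  1.35  0.    1.25  0.82]
```

View pics/z6.png

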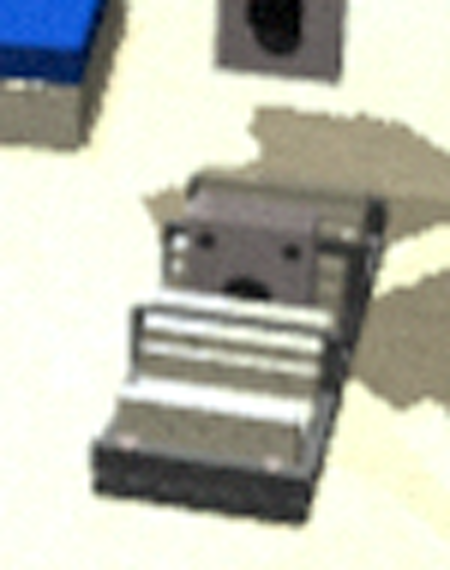

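The thick plate stands seated in the middle slot, at crop (245,255). The thin plate hangs above the narrow slot, its bottom edge at (280,75). I'll descend.

To row units: 0.057 m / 0.75 = 0.076, 0.05 m / 0.75 = 0.0667, 0.003 rad / 1.5708 = 0.0019.

Call:
drive_effector(
  deltas="-0.0013 0.0013 0.04 0 0 0.0019 0;-0.0013 0.0013 0.0667 0 0 0.0019 0;-0.0013 0.0013 0.076 0 0 0.0019 0;-0.0013 0.0013 0.076 0 0 0.0019 0;-0.0013 0.0013 0.076 0 0 0.0019 0",
)

```text
t: 18.95
tcp_pos: [0.5462, -0.2268, 0.0362]
ee_rot: [3.132, 0.242, 0.004]
contact_force: [-0.0, 0.2, 0.3]
gripper_width: 0.112
grip_force: 20.0
```

Call:
drive_effector(
  deltas="0 0 0 0 0 0 0",
)

```text
t: 19.05
tcp_pos: [0.5462, -0.2271, 0.0363]
ee_rot: [3.131, 0.242, 0.005]
contact_force: [0.2, -1.0, -0.7]
gripper_width: 0.114
grip_force: 20.0
```

```bash
python3 go.py .5456 -.2264 .0302 8.9
```

```text
t 19.1 d [-0.0005 -0.0008  0.0061] rot [ 0.0011 -0.003  -0.0013] F [ 0.2 -1.  -0.7] w 10.0 j [-0.59  0.61  1.41  0.    1.12  0.82]
```

To row units: 0.011 m / 0.75 = 0.0147, -0.0008 m / 0.75 = -0.0011, -0.003 rad / 1.5708 = -0.0019.

Call:
drive_effector(
  deltas="0 -0.0011 0.0027 0 -0.0019 0 0;0 -0.0011 0.0067 0 -0.0019 0 0;0 -0.0011 0.0093 0 -0.0019 0 0;0 -0.0011 0.012 0 -0.0019 0 0;0 -0.0011 0.0147 0 -0.0019 0 0;0 -0.0011 0.0147 0 -0.0019 0 0",
)

```text
t: 19.65
tcp_pos: [0.5454, -0.2262, 0.0238]
ee_rot: [-3.132, -0.241, 0.003]
contact_force: [-0.3, 0.4, -1.6]
gripper_width: 0.113
grip_force: 20.0
```

```bash
python3 go.py .5456 -.2264 .0202 8.9
```

```text
t 19.6 d [0.0002 0.0003 0.0036] rot [-0.0006  0.0019 -0.0016] F [-0.3  0.4 -1.6] w 9.9 j [-0.59  0.62  1.42 -0.    1.1   0.82]
```

Call:
drive_effector(
  deltas="0 0 0.0013 0 0 0 0;0 0 0.0027 0 0 0 0;0 0 0.004 0 0 0 0;0 0 0.004 0 0 0 0",
)

```text
t: 20.05
tcp_pos: [0.5455, -0.2262, 0.021]
ee_rot: [-3.132, -0.241, 0.002]
contact_force: [0.3, 0.5, -0.8]
gripper_width: 0.114
grip_force: 20.0
```

```bash
python3 go.py .5456 -.2264 .0202 8.9
```

```text
t 20.1 d [0.0001 0.0002 0.0008] rot [-0.0003  0.0016 -0.0016] F [ 0.3  0.5 -0.8] w 10.0 j [-0.59  0.63  1.42 -0.    1.09  0.82]
```

To row units: 0.001 m / 0.75 = 0.0013, 0.0005 m / 0.75 = 0.0007.

Call:
drive_effector(
  deltas="0 0 0.0007 0 0 0 0;0 0 0.0013 0 0 0 0;0 0 0.0013 0 0 0 0",
)

```text
t: 20.35
tcp_pos: [0.5455, -0.2262, 0.0201]
ee_rot: [-3.132, -0.241, 0.002]
contact_force: [0.3, -0.7, -0.2]
gripper_width: 0.112
grip_force: 20.0
```

Call:
drive_effector(
  deltas="0 0 0.0007 0 0 0 0;0 0 0.0013 0 0 0 0;0 0 0.0013 0 0 0 0",
)

```text
t: 20.65
tcp_pos: [0.5455, -0.2262, 0.0191]
ee_rot: [-3.132, -0.241, 0.002]
contact_force: [0.5, 0.5, 0.3]
gripper_width: 0.11
grip_force: 20.0
```

Call:
drive_effector(
  deltas="0 0 0.0007 0 0 0 0;0 0 0.0013 0 0 0 0;0 0 0.0013 0 0 0 0",
)

```text
t: 20.95
tcp_pos: [0.5455, -0.2262, 0.0181]
ee_rot: [-3.132, -0.241, 0.002]
contact_force: [-0.1, 0.2, -0.3]
gripper_width: 0.108
grip_force: 20.0
```

Already 2 mm past the step with no contact, so it's in the throat.

To row units: 0.003 m / 0.75 = 0.004, 0.002 m / 0.75 = 0.0027.

Call:
drive_effector(
  deltas="0 0 0.0013 0 0 0 0;0 0 0.0027 0 0 0 0;0 0 0.004 0 0 0 0;0 0 0.004 0 0 0 0",
)

```text
t: 21.35
tcp_pos: [0.5455, -0.2261, 0.015]
ee_rot: [-3.132, -0.241, 0.003]
contact_force: [0.2, -0.5, -0.2]
gripper_width: 0.112
grip_force: 20.0
```

Call:
drive_effector(
  deltas="0 0 0.0027 0 0 0 0;0 0 0.0053 0 0 0 0;0 0 0.008 0 0 0 0;0 0 0.0093 0 0 0 0;0 0 0.0093 0 0 0 0",
)

```text
t: 21.85
tcp_pos: [0.5455, -0.2262, 0.008]
ee_rot: [-3.132, -0.241, 0.003]
contact_force: [0.3, 0.1, -0.6]
gripper_width: 0.109
grip_force: 20.0
```

To row units: 0.001 m / 0.75 = 0.0013, 0.0005 m / 0.75 = 0.0007.

Call:
drive_effector(
  deltas="0 0 0.0007 0 0 0 0;0 0 0.0013 0 0 0 0;0 0 0.0013 0 0 0 0",
)

```text
t: 22.15
tcp_pos: [0.5455, -0.2262, 0.0071]
ee_rot: [-3.132, -0.241, 0.002]
contact_force: [-0.8, 0.5, -1.2]
gripper_width: 0.108
grip_force: 20.0
```

Call:
drive_effector(
  deltas="0 0 0.0007 0 0 0 0;0 0 0.0013 0 0 0 0;0 0 0.0013 0 0 0 0",
)

```text
t: 22.45
tcp_pos: [0.5455, -0.2263, 0.0062]
ee_rot: [-3.132, -0.241, 0.002]
contact_force: [0.0, -0.6, -0.2]
gripper_width: 0.11
grip_force: 20.0
```

To row units: 0.0005 m / 0.75 = 0.0007, 0.0003 m / 0.75 = 0.0004.

Call:
drive_effector(
  deltas="0 0 0.0004 0 0 0 0;0 0 0.0007 0 0 0 0;0 0 0.0007 0 0 0 0",
)

```text
t: 22.75
tcp_pos: [0.5456, -0.2263, 0.0062]
ee_rot: [3.132, 0.241, -0.002]
contact_force: [-1.2, 0.4, 5.2]
gripper_width: 0.11
grip_force: 20.0
```

Floor contact at the predicted height. I'll release with a limited opening, retreat and check.

To row units: -0.0003 m / 0.75 = -0.0004.

Call:
drive_effector(
  deltas="0 0 -0.0004 0 0 0 0.33;0 0 -0.0004 0 0 0 0.33;0 0 -0.0004 0 0 0 0.33;0 0 -0.0004 0 0 0 0.33",
)

```text
t: 23.15
tcp_pos: [0.5455, -0.2262, 0.0058]
ee_rot: [-3.132, -0.241, 0.002]
contact_force: [-0.3, 0.1, 0.8]
gripper_width: 0.329
grip_force: 0.0
```

Call:
drive_effector(
  deltas="0 0 -0.0267 0 0 0 0.33;0 0 -0.08 0 0 0 0.33;0 0 -0.1333 0 0 0 0.33;0 0 -0.1867 0 0 0 0.33;0 0 -0.2 0 0 0 0.33",
)

```text
t: 23.65
tcp_pos: [0.5471, -0.227, 0.1604]
ee_rot: [3.128, 0.241, 0.007]
contact_force: [0.6, -1.0, -0.6]
gripper_width: 0.327
grip_force: 0.0
```

Call:
drive_effector(
  deltas="-0.0667 0 -0.2 0 0 0 0.33;-0.1333 0 -0.2 0 0 0 0.33;-0.2 0 -0.2 0 0 0 0.33;-0.2 0 -0.2 0 0 0 0.33",
)

```text
t: 24.05
tcp_pos: [0.4137, -0.2463, 0.2954]
ee_rot: [-3.132, -0.243, 0.003]
contact_force: [0.1, -1.2, -0.4]
gripper_width: 0.329
grip_force: 0.0
```

```bash
python3 - <<'E'
from h import *
a=arm.snapshot("side")[:,:,::-1].copy(); b=arm.snapshot("top")[:,:,::-1]
g=lambda im:np.clip(im.astype(float)*1.5,0,255).astype(np.uint8)
o=np.zeros((560,800,3),np.uint8)
o[:,:440]=cv2.resize(g(a[150:248,290:367]),(440,560),interpolation=cv2.INTER_CUBIC)
o[:230,445:]=cv2.resize(g(b[196:270,282:396]),(355,230),interpolation=cv2.INTER_CUBIC)
o[235:501,445:]=cv2.resize(b,(355,266),interpolation=cv2.INTER_AREA)
cv2.imwrite("pics/end.png",o)
E
```

```text
(no output)
```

View pics/end.png

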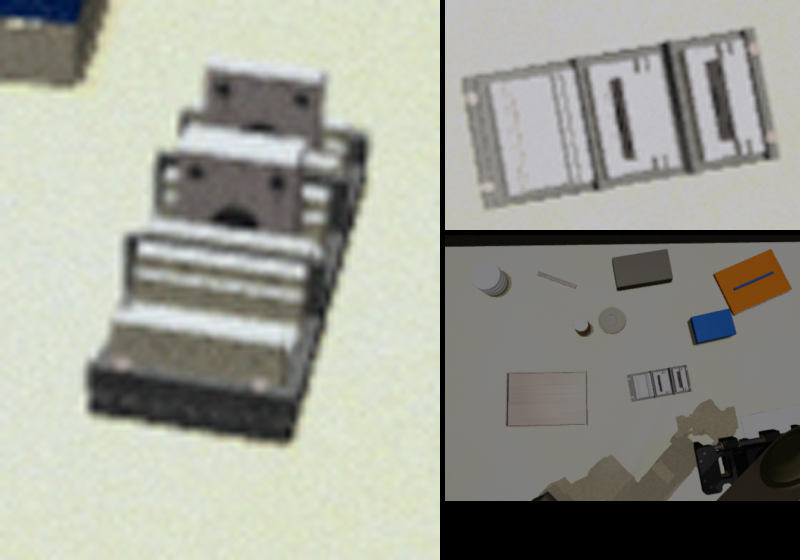

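Both plates stand upright, level and within the ends of their slots. The thick one is at crop (240,190), the thin one at (265,100). The jar, dish and tip box are undisturbed and the arm is clear, so I'll hand in.

```bash
python3 -c "
from rig import arm
print(arm.sign_off())"
```

```text
the job is handed in; nothing more can be done
None
```

I handed the job in with the thin plate on the floor of the narrow slot and the thick plate on the floor of the middle slot. Both were released, about 5 N was the most force read during insertion, the last pictures show the dish, jar and tip box in place, and it took about 24 s of the 72 s.

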